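Re-index the spice rack's sliding fence

TASK

Close the spice rack's fence up to the jars: pull the spring-loaded plunger knob out along its own sloping axis, slide the fence left past the middle hole to the last hole, and let the plunger drop fully home there, so that the fence is locked. Then let go of the knob and leave the jars standing where they are.

Things in the scene. Friction and masses are not known exactly. Their poses are not given: they have to be found in the camera images.
- rack: The fixed wooden spice rack, 135 x 360 mm, turned up to 0.3 rad about z. Origin: at the worktop under the middle of the tray; x points away from the robot, y to the left along the rack, z up. Three jars stand in its left half; the steel index strip, on which the fence slides, runs along the front of its right half, its face sloping 26 degrees down towards the robot.
- last_hole (a point): Nominal place of the strip's last (leftmost) hole, on the strip's face. The true hole lies up to 7 mm left or right of it along the rack's y, at a carriage value of 0.111 to 0.125 m, differing from rack to rack and to be found by feel. The strip (30 mm wide, 14 thick) has, right to left: a 50 mm parking slot, a middle hole, the last hole; holes 14 mm wide, 56 mm apart.
- carriage (a joint): Travel of the fence (aluminium carriage 40 x 70 mm with an upright wooden board) along the rack's +y (left), m. 0 is the right stop, 0.132 the left stop, where the board is still just clear of the jars. Starts at 0 to 0.014, pin home in the parking slot. About 2 N of friction; stays where left. Locked in the last hole it has about 2 mm of play either way. The middle hole is at 0.055 to 0.069.
- plunger (a joint): How far the plunger is pulled out, m: 0 fully home, 0.016 the outer stop. Its pin, 10 mm thick with a round nose, reaches 11 mm into the strip when home: pull it more than 11 mm to slide. Let go between holes, it rides on the strip's face at about 0.0105, with 4 N in all to push the fence; it snaps into a hole and stops the fence dead. A spring draws it home with 7 N at 0, rising to 11 N at 0.016.
- knob (a point): The black plunger knob on the carriage, a cylinder 30 mm in diameter, 40 mm long. The point is on its axis, 18 mm below its top end; below the knob's lower end are 10 mm of free stem, then a collar 22 mm wide and 6 mm high on the carriage. Its z axis is the pull direction, up and towards the robot, 26 degrees from vertical; its y is the sliding direction (left). It moves with fence and plunger.
- jar1: A round spice jar, 41 mm in diameter and 105 mm tall, origin at the centre of its foot, standing loose on the tray (12 mm above the worktop) left of the fence, in a row of three. Leave it alone.
- jar2: A second such jar of the row.
- jar3: A third such jar of the row.

How it is judged:
By the outcome, as a careful person would: the job done as asked, in the order asked, and still so for the second after the job is handed in, with the robot touching nothing.
It also fails if it takes over 45 s, if anything falls off the work surface, if the arm or the gripper's body presses on something with over 40 N, if the wrist force passes 120 N, or if a joint passes its speed limit or range.

ROBOT

A 6-joint arm with a two-finger parallel gripper is mounted at the origin on a cart in front of the work surface, level with it; the furniture and walls round the work are solid. World frame = base frame: x ahead of the robot, y to its left, z up, the work surface at z = 0. Lengths are in m, angles in degrees, forces in N, time in s.
With the tool pointing down it reaches from about 0.375 to 0.9 m from the base axis. Payload 3.1 kg.
Tool frame: the origin (TCP) lies between the finger pads; the fingertips stand 22 mm ahead of it and the grasp point (between the pads) lies 3 mm ahead of it; z points along the fingers, y is the line along which they close (so a half turn about z gives the same grasp; the last joint's range is limited). The gripper opens to 87 mm and grips with 3 to 60 N. Pads are 19 mm wide; open, the fingers measure 117 mm over their backs; the gripper's body (75 mm by 190 mm) begins 51 mm behind the grasp point.
Start: joints at [-73.997, 30.224, 82.088, -0, 67.689, -10.227], TCP at [0.276, -0.561, 0.245] pointing down, gripper open.
Joint ranges: [-176.69, 176.69], [-43.24, 126.21], [12.49, 139.97], [-82, 262], [0, 151.66], [-163.58, 163.58]. Speed limits (degrees/s): [159.86, 159.86, 180, 180, 180, 180].

INTERFACE

Orientations are given as a 3x3 rotation matrix whose columns are the frame's x, y, z axes.
In Python, from rig import bot, capture, search_frame, outline_of, spot_point gives the robot as it stands.
- The arm moves only by the tool jog_arm, never from a script. Its argument "rows" is text: rows parted by semicolons, each of 7 numbers parted by spaces: the opening, from 0 (shut) to 1 (fully open), then the shift along the tool's x, y, z as a fraction of full scale, then the turn, a rotation vector about the tool's x, y, z as a fraction of full scale. A call has 1 to 20 rows; each row is the pose to reach, as a shift and turn from the pose commanded when the call began, along the tool's axes at that moment; what a row does not reach only later rows make up. Full scale, the value 1, is 0.5 m for a shift and pi/4 rad for a turn. A row lasts 1/12 s, in which the tool goes at most 41.7 mm and 7.16 degrees, less where a joint would pass 70% of its speed; a pose out of reach is approached as far as the arm can. A call with a number of a shift or a turn outside -1 to 1 is refused whole. A call with a gripper value outside its range is refused whole. The fingers move at their own pace and stop on an object; the grip force is fixed at half the most. Time passes only in rows, so rows that repeat a pose let the fingers close. It gives the time, the measured TCP pose, the force, the opening and the grip force at its end, in the units of the state.
- bot.read_state(): the state, without advancing time (a new reading comes with each control period).
- capture(name): name is "side" or "top" or "wrist"; returns a dict with "pixels" (480x640x3 uint8, red, green, blue), "fx", "fy", "cx", "cy" (pixels), "R" (3x3) and "t" (3): a world point X has camera coordinates R X + t; the wrist camera has in their place "mount" (4x4, takes a point from camera to tool coordinates, whose origin is the TCP and whose axes are the flange's). Camera axes: x right, y down, z forward; pixel columns grow to the right and rows downward; lengths in m; the calibration is good to about 2 mm. A picture is of the moment at which its call begins: read the wrist's pose just before it. There is no depth.
- bot.hand_in(): hands the job in; it is judged then, once.
Trained networks look in a picture, given as the dict that the camera call returned (one of the last four; its "shot" number tells which), for a name from the list of things; names that differ only in an ending like _2 or _b are one class to them, and where a whole thing is asked for, a point or a joint stands for the part that bears it (a point fixed in the world has none). Each returns a list of dicts, best first, with "conf" (0 to 1); they miss things now and then, are a little off and sometimes report something else, mostly with a low value. They report only what shows in the picture. A call takes as long as a camera call.
- search_frame(label, picture): "point" ([x, y, z] in m, in world coordinates, good to about 4 mm: the middle of the surface that is visible of it).
- outline_of(label, picture): "region" (480x640 bool, what is visible of it).
- spot_point(label, picture): "point" ([x, y, z] in m, in world coordinates, good to about 4 mm: a listed point, or the origin of a listed thing).
The state is a dict: "time_s": time; "joint_positions": joint angles; "qvel": joint speeds; "tau": joint torques, N m; "position": TCP position; "tcp_rot": TCP orientation; "force": force on the tool from outside, world axes, zero at the start; "moment": the same for the moment, N m; "opening": opening from 0.0 (shut) to 1.0 (fully open); "grasp_force": force on a finger pad.
Only numpy, scipy, OpenCV 4.12 (cv2) and the standard library are available. Lean on these libraries where they do the work, as an engineer would, in place of code of your own. Each camera call takes 0.05 s, during which the arm holds its last target. There are 200 camera calls.

## Working session

There is one attempt and no reset: what is moved stays moved. The work goes in short steps, Python scripts to look and compute and a tool call to move; the robot and the scene stay as the last step left them, time stands still between calls to the robot, and variables do not carry over. Pictures are saved under pics/ and viewed, at most 10 in all, crops included, and the job is handed in when it is done.

Besides the shell and the picture viewer there is one more tool, called after "Call:" by a JSON object that holds its "fn" and its "kwargs", one argument or row to a line. jog_arm: Moves the arm, as the interface text tells. Its arguments: {"type":"object","properties":{"rows":{"type":"string"}},"required":["rows"]}

```bash
mkdir -p pics; cat > h.py <<'E'
from rig import bot, capture, search_frame, outline_of, spot_point
import numpy as np, cv2
np.set_printoptions(precision=4,suppress=True)
def save(p,n): cv2.imwrite(f'pics/{n}.png',cv2.cvtColor(p['pixels'],cv2.COLOR_RGB2BGR))
E
python3 - <<'E'
from h import *
s=bot.read_state(); print(s['position'],np.array(s['tcp_rot']),s['opening'],s['time_s'])
for c in ['side','top']:
    p=capture(c); save(p,c+'0')
    print(c,p['R'],p['t'],p['fx'])
    for l in ['knob','last_hole','rack','carriage','jar1','jar2','jar3']:
        for d in spot_point(l,p)[:3] if l!='carriage' else search_frame(l,p)[:2]: print(l,np.array(d['point']),{k:v for k,v in d.items() if k not in('point',)})
E
```

```text
[ 0.2761 -0.5599  0.2436] [[ 0.897   0.442  -0.0006]
 [ 0.442  -0.897   0.0021]
 [ 0.0004 -0.0021 -1.    ]] 1.0025324581739319 0.0
side [[-0.9468 -0.3218 -0.0056]
 [-0.1589  0.4825 -0.8614]
 [ 0.2799 -0.8147 -0.5079]] [0.5474 0.152  0.7599] 453.95485118027136
knob [ 0.4919 -0.2038  0.0935] {'conf': 0.64}
last_hole [ 0.5151 -0.0924  0.0431] {'conf': 0.74}
rack [ 0.5639 -0.0722 -0.0023] {'conf': 0.93}
carriage [ 0.4877 -0.1953  0.097 ] {'conf': 0.72}
carriage [ 0.5528 -0.17    0.0613] {'conf': 0.68}
jar1 [ 0.5863 -0.0228  0.0129] {'conf': 0.79}
jar1 [0.6011 0.0218 0.0141] {'conf': 0.75}
jar2 [ 0.5863 -0.0228  0.0129] {'conf': 0.79}
jar2 [0.6011 0.0218 0.0141] {'conf': 0.75}
jar3 [ 0.5863 -0.0228  0.0129] {'conf': 0.79}
jar3 [0.6011 0.0218 0.0141] {'conf': 0.75}
top [[ 0.0238 -0.9994 -0.0233]
 [-0.9985 -0.0226 -0.049 ]
 [ 0.0484  0.0245 -0.9985]] [0.0248 0.5431 0.9203] 508.55133409121146
last_hole [ 0.5152 -0.098   0.0452] {'conf': 0.81}
rack [ 0.5596 -0.0752 -0.0009] {'conf': 0.92}
carriage [ 0.5145 -0.1873  0.0631] {'conf': 0.88}
jar1 [0.6014 0.0186 0.0081] {'conf': 0.96}
jar1 [0.5918 0.0695 0.0148] {'conf': 0.85}
jar1 [ 0.5871 -0.0219  0.0127] {'conf': 0.58}
jar2 [0.6014 0.0186 0.0081] {'conf': 0.96}
jar2 [0.5918 0.0695 0.0148] {'conf': 0.85}
jar2 [ 0.5871 -0.0219  0.0127] {'conf': 0.58}
jar3 [0.6014 0.0186 0.0081] {'conf': 0.96}
jar3 [0.5918 0.0695 0.0148] {'conf': 0.85}
jar3 [ 0.5871 -0.0219  0.0127] {'conf': 0.58}
```

View pics/side0.png

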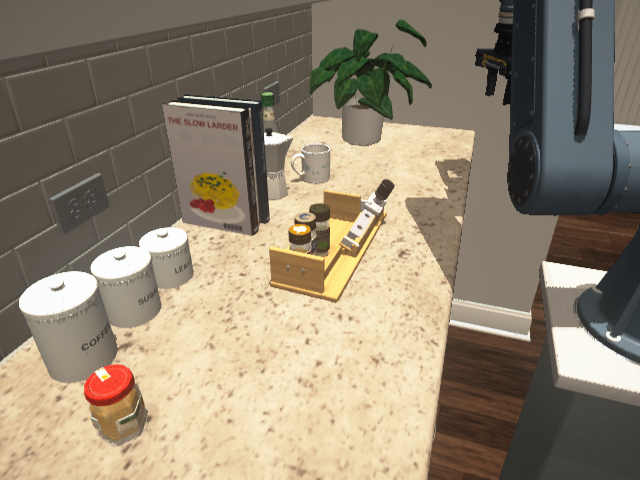

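View pics/top0.png

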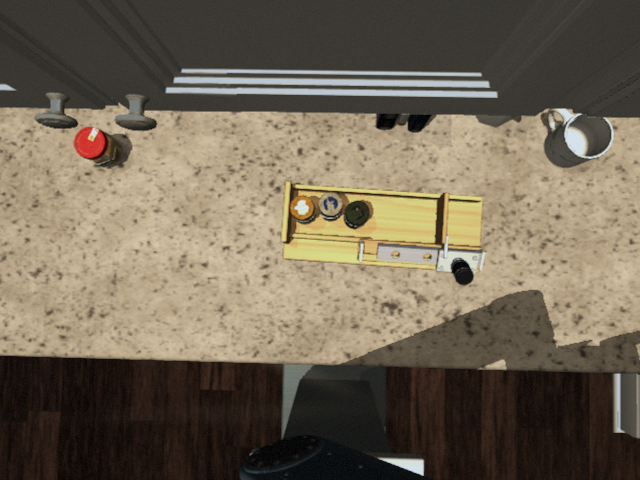

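```bash
python3 - <<'E'
from h import *
P={c:capture(c) for c in ['side','top']}
K=[];
for c,p in P.items():
    p['K']=np.array([[p['fx'],0,p['cx']],[0,p['fy'],p['cy']],[0,0,1]]); p['M']=p['K']@np.c_[p['R'],p['t']]
    for d in outline_of('knob',p)[:2]:
        v,u=np.nonzero(d['region']); print(c,'knob',d['conf'],u.mean(),v.mean(),u.min(),u.max(),v.min(),v.max(),len(u))
    for X in ([.4919,-.2038,.0935],[.515,-.095,.044]):
        q=p['M']@np.r_[X,1]; print(c,X,q[:2]/q[2])
p=P['top']
def onz(u,v,z):
    d=p['R'].T@np.linalg.inv(p['K'])@[u,v,1]; o=-p['R'].T@p['t']; return o+d*(z-o[2])/d[2]
print(onz(291,186,.012),onz(482,198,.012))
im=cv2.cvtColor(p['pixels'],cv2.COLOR_RGB2BGR)[175:305,275:495]
cv2.imwrite('pics/topc.png',cv2.resize(im,None,fx=3.6,fy=3.6,interpolation=cv2.INTER_CUBIC))
r=outline_of('rack',p)[0]['region'].astype(np.uint8); print(cv2.minAreaRect(np.argwhere(r)[:,::-1].astype(np.float32)))
E
```

```text
side knob 0.5 384.3486842105263 189.54605263157896 375 393 179 200 304
side [0.4919, -0.2038, 0.0935] [384.0945 188.0098]
side [0.515, -0.095, 0.044] [361.1988 228.5115]
top knob 0.73 462.64406779661016 272.953995157385 452 473 261 285 413
top [0.4919, -0.2038, 0.0935] [463.1288 271.3964]
top [0.515, -0.095, 0.044] [394.1042 256.4764]
[0.6416 0.0935 0.012 ] [ 0.6265 -0.2577  0.012 ]Traceback (most recent call last):
  File "<stdin>", line 16, in <module>
IndexError: list index out of range
```

View pics/topc.png

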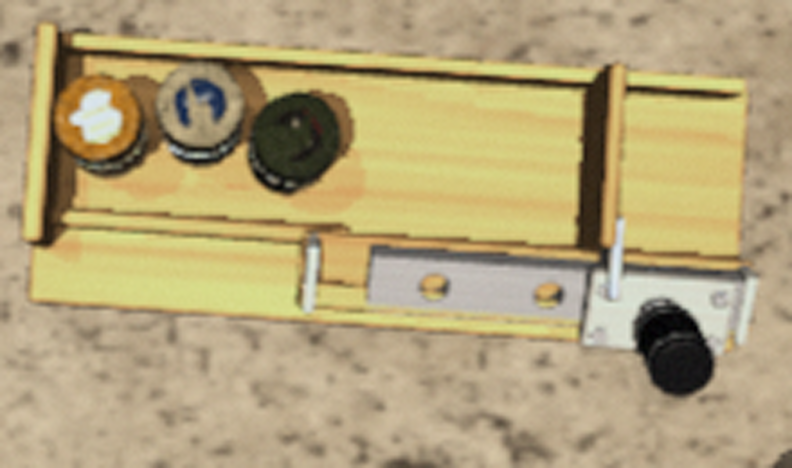

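```bash
python3 - <<'E'
from h import *
P={c:capture(c) for c in ['side','top']}
for c,p in P.items():
    p['K']=np.array([[p['fx'],0,p['cx']],[0,p['fy'],p['cy']],[0,0,1]]); p['M']=p['K']@np.c_[p['R'],p['t']]
p=P['top']
def onz(u,v,z):
    u,v=275+u/3.6,175+v/3.6
    d=p['R'].T@np.linalg.inv(p['K'])@[u,v,1]; o=-p['R'].T@p['t']; return o+d*(z-o[2])/d[2]
for a,b,z in [((30,302),(578,338),.012),((70,40),(745,88),.02),((433,287),(547,294),.044),((372,303),(580,318),.04)]:
    A,B=onz(*a,z),onz(*b,z); d=A-B; print(A,B,np.linalg.norm(d),'yaw',np.arctan2(-d[0],d[1]))
X=cv2.triangulatePoints(P['side']['M'],P['top']['M'],np.array([384.35,189.55]),np.array([462.6,272.9])).ravel(); print('knob tri',X[:3]/X[3])
for l in ['knob','rack','last_hole']:
  for c in P:
    for d in spot_point(l,P[c])[:1]: print(l,c,np.array(d['point']),d['conf'])
E
```

```text
[0.5064 0.1041 0.012 ] [ 0.4948 -0.1746  0.012 ] 0.2789678585885308 yaw -0.04189799820487718
[0.6403 0.0865 0.02  ] [ 0.6228 -0.2553  0.02  ] 0.3422570224998926 yaw -0.05115552437485909
[ 0.5181 -0.097   0.044 ] [ 0.516  -0.1528  0.044 ] 0.055794514335801425 yaw -0.03820788462953921
[ 0.5096 -0.0676  0.04  ] [ 0.5047 -0.1698  0.04  ] 0.10229905814954178 yaw -0.04861530290028888
knob tri [ 0.4901 -0.2037  0.09  ]
knob side [ 0.4914 -0.2053  0.0979] 0.83
knob top [ 0.4911 -0.2037  0.095 ] 0.75
rack side [ 0.5629 -0.0724 -0.0035] 0.89
rack top [ 0.5628 -0.0788 -0.0011] 0.81
last_hole side [ 0.5133 -0.0941  0.0455] 0.58
last_hole top [ 0.5152 -0.0976  0.0443] 0.66
```

```bash
cat >> h.py <<'E'
from scipy.spatial.transform import Rotation as Ro
th=-0.045; c,s_=np.cos(th),np.sin(th); t=np.radians(26)
a=np.array([-np.sin(t)*c,-np.sin(t)*s_,np.cos(t)]); yr=np.array([-s_,c,0])
RT=np.c_[np.cross(-yr,-a),-yr,-a]
def row(X,R=RT):
    s=bot.read_state(); R0=np.array(s['tcp_rot'])
    return R0.T@(np.array(X)-s['position'])/.5, Ro.from_matrix(R0.T@R).as_rotvec()/(np.pi/4)
E
python3 - <<'E'
from h import *
K=np.array([.491,-.204,.094])
print(RT); X=K+a*.083; print(X,row(X))
E
```

```text
[[ 0.8979 -0.045   0.4379]
 [-0.0404 -0.999  -0.0197]
 [ 0.4384 -0.     -0.8988]]
[ 0.4547 -0.2024  0.1686] (array([ 0.6368, -0.485 ,  0.1519]), array([-0.1452,  0.5655,  0.629 ]))
```

Call:
{"fn": "jog_arm", "kwargs": {
  "rows": "0.65 0.637 -0.485 0.152 -0.145 0.566 0.629;0.65 0.637 -0.485 0.152 -0.145 0.566 0.629;0.65 0.637 -0.485 0.152 -0.145 0.566 0.629;0.65 0.637 -0.485 0.152 -0.145 0.566 0.629;0.65 0.637 -0.485 0.152 -0.145 0.566 0.629;0.65 0.637 -0.485 0.152 -0.145 0.566 0.629;0.65 0.637 -0.485 0.152 -0.145 0.566 0.629;0.65 0.637 -0.485 0.152 -0.145 0.566 0.629;0.65 0.637 -0.485 0.152 -0.145 0.566 0.629;0.65 0.637 -0.485 0.152 -0.145 0.566 0.629;0.65 0.637 -0.485 0.152 -0.145 0.566 0.629;0.65 0.637 -0.485 0.152 -0.145 0.566 0.629;0.65 0.637 -0.485 0.152 -0.145 0.566 0.629;0.65 0.637 -0.485 0.152 -0.145 0.566 0.629"
}}

```text
time_s: 2.62
position: [0.4552, -0.2042, 0.1691]
tcp_rot: [[0.897, -0.047, 0.439], [-0.041, -0.999, -0.022], [0.44, 0.002, -0.898]]
force: [0.4, -0.7, -0.1]
opening: 0.648
grasp_force: 0.0
```

```bash
python3 - <<'E'
from h import *
s=bot.read_state(); print(s['position'],np.array(s['tcp_rot']),s['force'],s['opening'],s['time_s'],s['joint_positions'])
p=capture('wrist'); save(p,'w1')
R0=np.array(s['tcp_rot']); Tm=np.array(p['mount'])
for q in ['knob','last_hole']:
  for d in spot_point(q,p)[:1]: print(q,np.array(d['point']),d['conf'])
  # project in tool coords
Kp=np.array([.491,-.204,.094])
for X in (Kp,Kp+.018*a,Kp-.022*a):
  x=np.linalg.inv(Tm)@np.r_[R0.T@(X-s['position']),1]; print('proj',p['fx']*x[0]/x[2]+p['cx'],p['fy']*x[1]/x[2]+p['cy'])
for d in outline_of('knob',p)[:1]:
  v,u=np.nonzero(d['region']); print(u.mean(),v.mean(),u.min(),u.max(),v.min(),v.max())
E
```

```text
[ 0.4552 -0.2042  0.1691] [[ 0.8971 -0.0466  0.4394]
 [-0.0412 -0.9989 -0.022 ]
 [ 0.4399  0.0016 -0.898 ]] [ 0.3687 -0.6894 -0.0758] 0.6478131373806212 2.6167 [-47.6575  24.1358 121.2489  50.7555  23.5924  -0.2188]
knob [ 0.4883 -0.2034  0.091 ] 0.82
last_hole [ 0.5177 -0.0931  0.0451] 0.74
proj 312.91422689522926 254.9099021113677
proj 312.6065541485507 265.4842710714248
proj 313.2340023121922 243.91957787945185
310.7633944624236 258.2732829917296 284 337 225 290
```

View pics/w1.png

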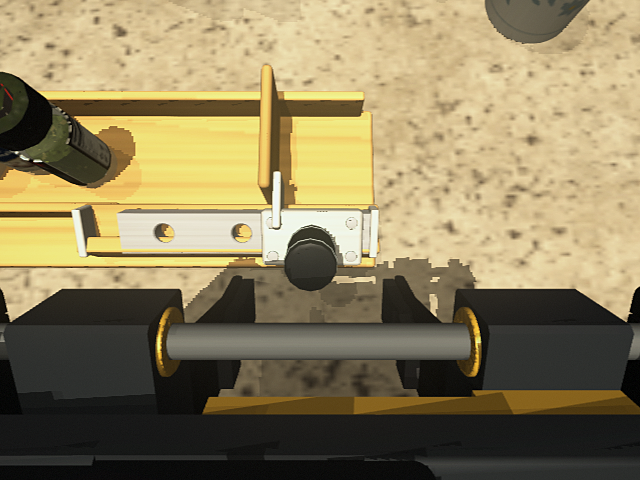

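```bash
python3 - <<'E'
from h import *
K=np.array([.4905,-.204,.0935])
print(row(K+a*.003))
E
```

```text
(array([-0.0017, -0.0031,  0.1608]), array([ 0.0017, -0.0013, -0.0023]))
```

Call:
{"fn": "jog_arm", "kwargs": {
  "rows": "0.65 -0.002 -0.003 0.04 0 0 0;0.65 -0.002 -0.003 0.08 0 0 0;0.65 -0.002 -0.003 0.11 0 0 0;0.65 -0.002 -0.003 0.14 0 0 0;0.65 -0.002 -0.003 0.16 0 0 0;0.65 -0.002 -0.003 0.16 0 0 0;0.65 -0.002 -0.003 0.16 0 0 0"
}}

```text
time_s: 3.4
position: [0.4888, -0.2028, 0.0958]
tcp_rot: [[0.898, -0.046, 0.438], [-0.042, -0.999, -0.019], [0.438, -0.001, -0.899]]
force: [0.1, -0.1, -0.9]
opening: 0.65
grasp_force: 0.0
```

Call:
{"fn": "jog_arm", "kwargs": {
  "rows": "0.3 0 0 0 0 0 0;0.3 0 0 0 0 0 0;0.2 0 0 0 0 0 0;0.2 0 0 0 0 0 0;0.2 0 0 0 0 0 0;0.2 0 0 0 0 0 0;0.2 0 0 0 0 0 0;0.2 0 0 0 0 0 0"
}}

```text
time_s: 4.07
position: [0.4891, -0.2021, 0.0967]
tcp_rot: [[0.897, -0.045, 0.439], [-0.04, -0.999, -0.019], [0.439, -0.0, -0.898]]
force: [-1.2, 1.2, 6.0]
opening: 0.335
grasp_force: 30.0
```

Call:
{"fn": "jog_arm", "kwargs": {
  "rows": "0.2 0 0 -0.008 0 0 0;0.2 0 0 -0.016 0 0 0;0.2 0 0 -0.022 0 0 0;0.2 0 0 -0.028 0 0 0;0.2 0 0 -0.028 0 0 0;0.2 0 0 -0.028 0 0 0"
}}

```text
time_s: 4.57
position: [0.4833, -0.2019, 0.1085]
tcp_rot: [[0.898, -0.044, 0.438], [-0.04, -0.999, -0.018], [0.439, -0.001, -0.899]]
force: [5.4, 0.9, -8.2]
opening: 0.337
grasp_force: 30.0
```

```bash
python3 - <<'E'
from h import *
s=bot.read_state(); f=np.array(s['force']); print(f,'axial',f@a,'y',f@yr,s['moment'],s['grasp_force'],s['position'],(np.array(s['position'])-[.4891,-.2021,.0967])@a)
E
```

```text
[ 5.4487  0.8925 -8.2025] axial -9.740888342666993 y 1.1367096352909178 [0.1656 0.0056 0.0446] 29.99060476446175 [ 0.4833 -0.2019  0.1085] 0.01317277716679818
```

Call:
{"fn": "jog_arm", "kwargs": {
  "rows": "0.2 0 0 -0.002 0 0 0;0.2 0 -0.01 -0.002 0 0 0;0.2 0 -0.02 -0.002 0 0 0;0.2 0 -0.03 -0.002 0 0 0;0.2 0 -0.04 -0.002 0 0 0;0.2 0 -0.04 -0.002 0 0 0"
}}

```text
time_s: 5.07
position: [0.4838, -0.1821, 0.1094]
tcp_rot: [[0.898, -0.045, 0.438], [-0.04, -0.999, -0.02], [0.438, 0.0, -0.899]]
force: [5.2, 0.5, -10.2]
opening: 0.334
grasp_force: 30.0
```

```bash
cat >> h.py <<'E'
def st():
    s=bot.read_state(); f=np.array(s['force']); d=np.array(s['position'])-[.4891,-.2021,.0967]
    print('t',s['time_s'],'F ax,y,x',f@a,f@yr,f@RT[:,0],'d ax,y,x',1e3*(d@a),1e3*(d@yr),1e3*(d@RT[:,0]),'M',np.array(s['moment']),s['grasp_force'],s['opening'])
E
python3 -c "
from h import *
st()"
```

```text
t 5.0667 F ax,y,x -11.464741099343582 0.7141593297439119 0.1709720969268087 d ax,y,x 14.071652111311876 19.737185845729968 0.017979627522334007 M [0.0976 0.1261 0.0399] 29.993981812731363 0.33448487183944553
```

Call:
{"fn": "jog_arm", "kwargs": {
  "rows": "0.2 0 -0.015 0 0 0 0;0.2 0 -0.035 0 0 0 0;0.2 0 -0.055 0 0 0 0;0.2 0 -0.075 0 0 0 0;0.2 0 -0.095 0 0 0 0;0.2 0 -0.115 0 0 0 0;0.2 0 -0.13 0 0 0 0;0.2 0 -0.144 0 0 0 0;0.2 0 -0.15 0 0 0 0;0.2 0 -0.15 0 0 0 0;0.2 0 -0.15 0 0 0 0"
}}

```text
time_s: 5.98
position: [0.4874, -0.1073, 0.1094]
tcp_rot: [[0.898, -0.044, 0.438], [-0.04, -0.999, -0.019], [0.439, -0.0, -0.899]]
force: [5.2, 0.8, -10.3]
opening: 0.337
grasp_force: 30.0
```

```bash
python3 -c "
from h import *
st()
p=capture('wrist'); save(p,'w2')
p=capture('top'); save(p,'t2')
im=cv2.cvtColor(p['pixels'],cv2.COLOR_RGB2BGR)[175:305,275:495]
cv2.imwrite('pics/t2c.png',cv2.resize(im,None,fx=3.6,fy=3.6,interpolation=cv2.INTER_CUBIC))
"
```

```text
t 5.9833 F ax,y,x -11.510384455041638 1.0510668759594415 0.11969264425252746 d ax,y,x 14.030863844303715 94.67513631008876 0.19905212662060107 M [0.1074 0.1542 0.0584] 29.99408667034004 0.33715259908296813
```

View pics/w2.png

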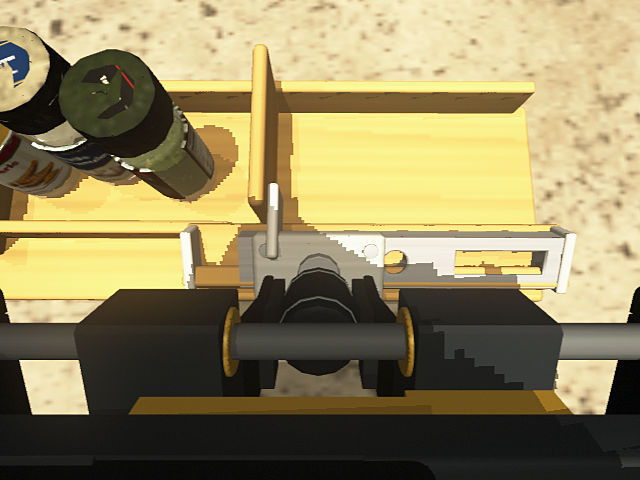

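Call:
{"fn": "jog_arm", "kwargs": {
  "rows": "0.2 0 0 0.003 0 0 0;0.2 0 0 0.006 0 0 0;0.2 0 0 0.006 0 0 0;0.42 0 0 0.006 0 0 0;0.42 0 0 0.006 0 0 0;0.42 0 0 0.006 0 0 0;0.42 0 0 0.006 0 0 0"
}}

```text
time_s: 6.67
position: [0.4877, -0.1072, 0.1073]
tcp_rot: [[0.898, -0.045, 0.438], [-0.04, -0.999, -0.02], [0.439, 0.0, -0.899]]
force: [0.0, 0.0, 0.1]
opening: 0.416
grasp_force: 0.0
```

```bash
python3 -c "
from h import *
st()"
```

```text
t 6.6667 F ax,y,x 0.04983918168126274 0.03602546170837479 0.07716791840587672 d ax,y,x 11.959362396426727 94.7530752214089 -0.4356240609783317 M [0.0759 0.2513 0.0065] 0.0 0.41603246724758347
```

Call:
{"fn": "jog_arm", "kwargs": {
  "rows": "0.42 0 -0.002 0 0 0 0;0.42 0 -0.004 0 0 0 0;0.42 0 -0.006 0 0 0 0;0.42 0 -0.008 0 0 0 0;0.42 0 -0.01 0 0 0 0;0.42 0 -0.012 0 0 0 0;0.42 0 -0.014 0 0 0 0;0.42 0 -0.016 0 0 0 0;0.42 0 -0.018 0 0 0 0;0.42 0 -0.02 0 0 0 0"
}}

```text
time_s: 7.5
position: [0.4886, -0.0968, 0.1071]
tcp_rot: [[0.898, -0.044, 0.439], [-0.04, -0.999, -0.019], [0.439, -0.001, -0.898]]
force: [-0.3, -1.5, 1.8]
opening: 0.424
grasp_force: 1.0
```

Call:
{"fn": "jog_arm", "kwargs": {
  "rows": "0.42 0 -0.002 0 0 0 0;0.42 0 -0.004 0 0 0 0"
}}

```text
time_s: 7.67
position: [0.4887, -0.0951, 0.1071]
tcp_rot: [[0.898, -0.045, 0.438], [-0.04, -0.999, -0.019], [0.439, -0.0, -0.899]]
force: [0.5, -2.1, 1.3]
opening: 0.421
grasp_force: 1.0
```

Call:
{"fn": "jog_arm", "kwargs": {
  "rows": "0.42 0 -0.002 0 0 0 0;0.42 0 -0.004 0 0 0 0"
}}

```text
time_s: 7.83
position: [0.4888, -0.0931, 0.1071]
tcp_rot: [[0.898, -0.045, 0.438], [-0.04, -0.999, -0.019], [0.439, -0.0, -0.899]]
force: [-0.3, -2.5, 1.0]
opening: 0.42
grasp_force: 1.0
```

Call:
{"fn": "jog_arm", "kwargs": {
  "rows": "0.42 0 -0.002 0 0 0 0;0.42 0 -0.003 0 0 0 0"
}}

```text
time_s: 8.0
position: [0.4888, -0.0916, 0.1071]
tcp_rot: [[0.898, -0.045, 0.438], [-0.04, -0.999, -0.019], [0.439, -0.0, -0.899]]
force: [0.2, -2.1, 0.1]
opening: 0.424
grasp_force: 1.0
```

Call:
{"fn": "jog_arm", "kwargs": {
  "rows": "0.42 0 -0.002 0 0 0 0;0.42 0 -0.003 0 0 0 0"
}}

```text
time_s: 8.17
position: [0.4889, -0.0901, 0.1071]
tcp_rot: [[0.898, -0.045, 0.438], [-0.04, -0.999, -0.019], [0.439, -0.0, -0.899]]
force: [-0.1, -2.4, 0.5]
opening: 0.422
grasp_force: 1.0
```

Call:
{"fn": "jog_arm", "kwargs": {
  "rows": "0.42 0 -0.002 0 0 0 0;0.42 0 -0.003 0 0 0 0"
}}

```text
time_s: 8.33
position: [0.4889, -0.0887, 0.107]
tcp_rot: [[0.898, -0.045, 0.438], [-0.04, -0.999, -0.02], [0.439, -0.0, -0.899]]
force: [0.2, -2.8, 0.1]
opening: 0.421
grasp_force: 1.5
```

```bash
python3 -c "
from h import *
st()
p=capture('wrist'); save(p,'w3')
"
```

```text
t 8.3333 F ax,y,x -0.03261171320926193 -2.8292100818583674 0.35819172747129163 d ax,y,x 11.605398027962663 113.27676279378467 -0.18969936041862007 M [-0.4781  0.2151 -0.2457] 1.540942557330709 0.42066052046973074
```

View pics/w3.png

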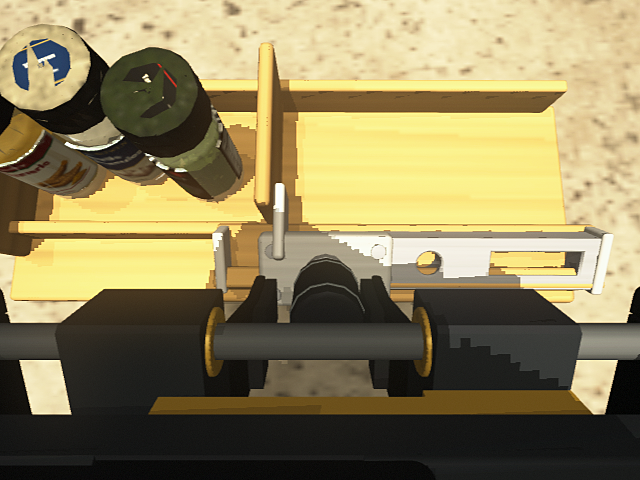

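```bash
python3 -c "
from h import *
K0=np.array([.4905,-.204,.0935])
for c in ['side','top','wrist','side']:
    p=capture(c)
    for d in spot_point('knob',p)[:2]:
        e=np.array(d['point'])-K0; print(c,d['conf'],'ax,y,x',e@a*1e3,e@yr*1e3,e@RT[:,0]*1e3)
"
```

```text
side 0.5 ax,y,x 4.067739223517157 108.73391122608099 0.10023516448795684
top 0.54 ax,y,x 1.6931464790993922 113.16994331044538 -0.27782388466714486
wrist 0.83 ax,y,x -2.130739546339113 112.77748085250991 2.999960257641087
side 0.38 ax,y,x 2.7037258537623514 110.69140023514278 -1.665467048947934
```

Call:
{"fn": "jog_arm", "kwargs": {
  "rows": "0.42 0 -0.001 0 0 0 0;0.42 0 -0.002 0 0 0 0"
}}

```text
time_s: 8.95
position: [0.489, -0.0885, 0.1071]
tcp_rot: [[0.898, -0.046, 0.438], [-0.041, -0.999, -0.021], [0.438, 0.001, -0.899]]
force: [-0.3, -4.8, 0.6]
opening: 0.417
grasp_force: 2.6
```

Call:
{"fn": "jog_arm", "kwargs": {
  "rows": "0.42 0 -0.002 0 0 0 0;0.42 0 -0.004 0 0 0 0;0.42 0 -0.004 0 0 0 0"
}}

```text
time_s: 9.2
position: [0.4891, -0.0881, 0.107]
tcp_rot: [[0.898, -0.049, 0.437], [-0.042, -0.999, -0.025], [0.438, 0.004, -0.899]]
force: [-1.2, -7.8, -0.5]
opening: 0.423
grasp_force: 4.3
```

```bash
python3 -c "
from h import *
st()"
```

```text
t 9.2 F ax,y,x -0.0892734337354022 -7.8860304048605085 -0.9455912251435321 d ax,y,x 11.55810005574886 113.930924107185 -0.1115910364361079 M [-1.2676  0.3897 -0.6644] 4.333398439921439 0.4229211664483216
```

Call:
{"fn": "jog_arm", "kwargs": {
  "rows": "0.42 0 0.005 0 0 0 0;0.42 0 0.01 0 0 0 0;0.42 0 0.012 0 0 0 0;0.42 0 0.012 0 0 0 0;0.42 0 0.012 0 0 0 0"
}}

```text
time_s: 9.62
position: [0.4883, -0.091, 0.1069]
tcp_rot: [[0.898, -0.044, 0.438], [-0.04, -0.999, -0.018], [0.438, -0.001, -0.899]]
force: [-0.2, 0.3, 0.2]
opening: 0.42
grasp_force: 0.0
```

```bash
python3 -c "
from h import *
st()"
```

```text
t 9.6167 F ax,y,x 0.24874938940077068 0.31055406036158667 -0.10857439693971659 d ax,y,x 11.67896372142649 110.91496372385053 -0.7528691158669885 M [0.0543 0.3193 0.0121] 0.0 0.42030451348907355
```

Call:
{"fn": "jog_arm", "kwargs": {
  "rows": "0.42 0 0.003 0 0 0 0;0.42 0 0.006 0 0 0 0;0.42 0 0.009 0 0 0 0;0.42 0 0.012 0 0 0 0;0.42 0 0.012 0 0 0 0"
}}

```text
time_s: 10.03
position: [0.4883, -0.0974, 0.107]
tcp_rot: [[0.898, -0.044, 0.438], [-0.04, -0.999, -0.018], [0.439, -0.001, -0.899]]
force: [0.4, 2.0, 0.1]
opening: 0.418
grasp_force: 0.8
```

```bash
python3 -c "
from h import *
st()"
```

```text
t 10.0333 F ax,y,x -0.09619938679860274 2.0551471436599242 0.3461131736209499 d ax,y,x 11.654503416352489 104.52687083275457 -0.4240278142786588 M [0.314  0.3074 0.1302] 0.8238647697726265 0.41781374223556783
```

Call:
{"fn": "jog_arm", "kwargs": {
  "rows": "0.42 0 0.002 0 0 0 0;0.42 0 0.004 0 0 0 0;0.42 0 0.006 0 0 0 0;0.42 0 0.006 0 0 0 0"
}}

```text
time_s: 10.37
position: [0.4882, -0.1, 0.107]
tcp_rot: [[0.898, -0.044, 0.439], [-0.04, -0.999, -0.018], [0.439, -0.002, -0.899]]
force: [0.9, 4.1, 0.5]
opening: 0.423
grasp_force: 2.1
```

Call:
{"fn": "jog_arm", "kwargs": {
  "rows": "0.42 0 0.002 0 0 0 0;0.42 0 0.004 0 0 0 0;0.42 0 0.004 0 0 0 0"
}}

```text
time_s: 10.62
position: [0.4881, -0.1004, 0.107]
tcp_rot: [[0.897, -0.041, 0.439], [-0.039, -0.999, -0.014], [0.44, -0.005, -0.898]]
force: [2.3, 8.1, -1.4]
opening: 0.417
grasp_force: 4.1
```

Call:
{"fn": "jog_arm", "kwargs": {
  "rows": "0.42 0 -0.006 0 0 0 0;0.6 0 -0.012 0 0 0 0;0.65 0 -0.012 0 0 0 0;0.65 0 -0.012 0 0 0 0;0.65 0 -0.012 0 0 0 0;0.65 0 -0.012 -0.03 0 0 0;0.65 0 -0.012 -0.07 0 0 0;0.65 0 -0.012 -0.12 0 0 0;0.65 0 -0.012 -0.17 0 0 0;0.65 0 -0.012 -0.2 0 0 0;0.65 0 -0.012 -0.2 0 0 0;0.65 0 -0.012 -0.2 0 0 0"
}}

```text
time_s: 11.62
position: [0.445, -0.0954, 0.1982]
tcp_rot: [[0.896, -0.046, 0.441], [-0.04, -0.999, -0.022], [0.442, 0.002, -0.897]]
force: [-0.1, -0.5, -0.7]
opening: 0.648
grasp_force: 0.0
```

```bash
python3 -c "
from h import *
st()
K0=np.array([.4905,-.204,.0935])
for c in ['side','top','wrist']:
    p=capture(c); save(p,c+'4')
    for d in spot_point('knob',p)[:1]:
        e=np.array(d['point'])-K0; print(c,d['conf'],'ax,y,x',e@a*1e3,e@yr*1e3,e@RT[:,0]*1e3)
    if c!='wrist':
      for d in spot_point('jar1',p)[:3]: print(np.array(d['point']),d['conf'])
"
```

```text
t 11.6167 F ax,y,x -0.5864211927120138 -0.5228176249987808 -0.3802135069429803 d ax,y,x 112.61310779428878 104.60251196606441 0.6197061167011673 M [ 0.06    0.2733 -0.0709] 0.0 0.648248672658846
side 0.67 ax,y,x 2.1480353546030764 106.67202496853064 0.1582189260188893
[0.6026 0.0216 0.015 ] 0.85
[ 0.5871 -0.0253  0.0121] 0.75
top 0.92 ax,y,x 1.1128261485229944 108.22448825164759 0.9120091184602116
[0.5929 0.0681 0.0147] 0.89
[ 0.5841 -0.0222  0.0125] 0.71
[0.5998 0.0219 0.0156] 0.67
wrist 0.59 ax,y,x -1.6864008097833756 108.7185514294658 1.860813635847875
```

View pics/wrist4.png

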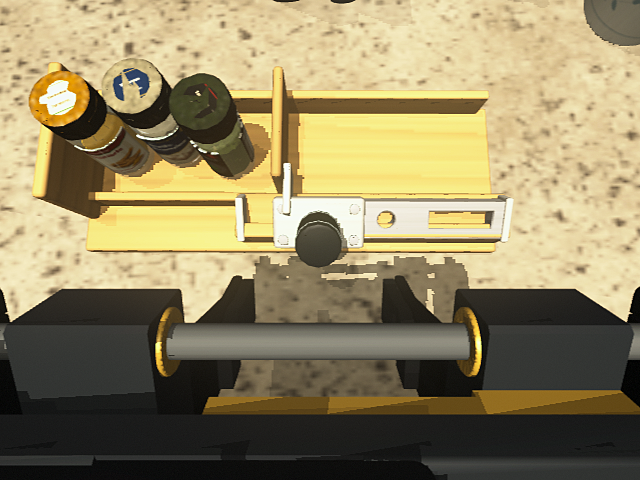

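The wrist picture shows the knob at (320,240) sitting close on the carriage. The middle hole at (386,219) is clear to the right of the fence, and the three jars are upright and have not moved. The knob is within about 2 mm of its home height along its axis, and the fence held against pushes from both sides.

```bash
python3 -c "
from h import *
print(bot.hand_in())"
```

```text
the job is handed in; nothing more can be done
None
```

The job is handed in, with no verdict returned: the fence is locked in the last hole (it held against about 8 N each way, the plunger measuring home to about 2 mm), the knob is released, and the jars are standing where they were.

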